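Load a cup on the foil press and hold its table's index plunger out

ROBOT

A 7-joint arm with a two-finger parallel gripper is mounted at the origin on the work surface. World frame = base frame: x ahead of the robot, y to its left, z up, the work surface at z = 0. Lengths are in m, angles in rad, forces in N, time in s.
With the tool pointing down it reaches from about 0.425 to 0.95 m from the base axis. Payload 4.7 kg.
Tool frame: the origin (TCP) lies on the centre line of the jaws, within the pads' length; the fingertips stand robot.nose_length ahead of it and the grasp point (between the pads) lies 8 mm behind it (robot.nose_length is the distance from the TCP to the fingertips, in m); z points along the fingers, y is the line along which they close (so a half turn about z gives the same grasp; the last joint's range is limited). The gripper opens to 85 mm and grips with 20 to 120 N. Pads are 22 mm wide; open, the fingers measure 114 mm over their backs; the gripper's body (76 mm by 85 mm) begins 54 mm behind the grasp point. The pads swing forward as they close: fully open they stand 13 mm farther back than shut.
Start: joints at [-1.273, 0.469, -0.049, 1.532, 0.024, 1.141, -0.082], TCP at [0.217, 0.639, 0.242] pointing down, gripper open.
Joint ranges: [-2.59, 2.59], [-0.33, 1.99], [-1.39, 1.29], [0.1, 2.45], [-1.04, 4.18], [0.21, 1.99], [-2.66, 2.66]. Speed limits (rad/s): [2.57, 2.57, 3.14, 3.14, 3.14, 3.14, 3.14].

INTERFACE

Orientations are given as [roll, pitch, yaw] about the fixed x, y, z axes, in that order (R = Rz(yaw) Ry(pitch) Rx(roll)).
In Python, from plant import robot gives the robot as it stands. Calls block until the motion is done:
- robot.goto(position, orientation): joint-space move of the TCP to a pose.
- robot.move_straight(position, vel=0.15, attitude=None, contact_N=None): straight line of the TCP; attitude=None keeps the orientation; vel is the mean speed in m/s. With contact_N (N) it stops when the force on the tool has changed by that much, and returns True; else False.
- robot.move_joints(angles): joint-space move.
- robot.grip(opening, strength=None): opening from 0.0 (shut) to 1.0 (fully open); strength is the grip in N (None keeps the last); returns when the fingers have stopped.
- robot.sleep(seconds).
- robot.inverse_kinematics(position, orientation): joint angles nearest the present ones, or None.
- robot.sense(): the state.
- robot.grab_frame(name): name is "scene" or "top"; returns a dict with "image" (384x512x3 uint8, red, green, blue), "range_z" (384x512 float32, m along the optical axis (not along the pixel's ray), 0 where there is no reading), "fx", "fy", "cx", "cy" (pixels), "R" (3x3) and "t" (3): a world point X has camera coordinates R X + t. Camera axes: x right, y down, z forward; pixel columns grow to the right and rows downward; lengths in m; the calibration is good to about 2 mm. A picture is of the moment at which its call begins.
A pose or a line that the arm cannot do raises robot.IKError and nothing moves.
- robot.close_job(): hands the job in; it is judged then, once.
The state is a dict: "t": time; "joint_pos": joint angles; "joint_velocities": joint speeds; "effort": joint torques, N m; "tcp_pos": TCP position; "tcp_rot": TCP orientation; "wrist_force": force on the tool from outside, world axes, zero at the start; "torque": the same for the moment, N m; "opening": opening from 0.0 (shut) to 1.0 (fully open); "gripper_force": force on a finger pad.
Only numpy, scipy, OpenCV 4.12 (cv2) and the standard library are available. Lean on these libraries where they do the work, as an engineer would, in place of code of your own. Each camera call takes 0.05 s, during which the arm holds its last target. There are 200 camera calls.

TASK

Take the steel cup that stands mouth-up on the side stand, turn it over and lower it mouth-down over the tapered mandrel on the press's sliding work table, letting go only once it is fully seated (do not drop it on). Then grip the black knob of the table's index plunger, pull it straight up as far as it goes against its spring, and finish while still holding it fully out, so that I can push the table under the press head. Leave the table itself where it is, and do not disturb the finished cup and the other things on the stand and bench.

Things in the scene. Friction and masses are not known exactly. Their poses are not given: they have to be found in the camera images.
- cup: the cup to load: plain steel tumbler without handle, starts mouth-up on the side stand. 85 mm high, outside diameter 54 mm at the base growing evenly to 66 mm at the rim, wall 3 mm, bottom 4 mm thick (81 mm deep inside). 90 to 180 g. Origin: centre of its base's outer face; its z axis points from the base to the mouth
- cup_rim (a point): centre of the cup's mouth, in the plane of the rim, 85 mm from the base; axes as the cup's
- stand: low sheet-steel side stand that the cup, the finished cup and a foil roll stand on: top 170 mm (its x) by 320 mm (its y), top face 100 mm above the bench. Fixed. Origin at the bench under its centre
- nest_seat (a point): on the mandrel's axis, in the top face of the round nest flange (92 mm diameter, 25 mm tall) that it stands on, 145 mm above the bench. A fully seated cup hangs mouth-down on the mandrel's flat top with its rim 2 mm above this point. z up; y along the slide towards the press's column, x square to the slide
- mandrel_top (a point): centre of the mandrel's flat top, 83 mm above nest_seat. The mandrel is upright aluminium, 52 mm in diameter at its foot, tapering to 39 mm at the top. Nothing stands over it; the press head hangs 420 mm further along nest_seat's y, 320 mm and more above the bench
- work_table (a joint): travel of the sliding work table from its loading position towards the press's column (m); 0 at the start. The pin in its hole bolts it; with the pin out it slides with about 8 N of drag. Its top is flat, 210 mm across by 240 mm, 120 mm above the bench
- plunger (a joint): lift of the index plunger (m): 0 = pin 7 mm deep in its seat hole, 0.014 = fully out against its stop. Its spring pulls it back down with about 7 N at 0 and 14 N at 0.014, and it does not stay up by itself
- knob_mid (a point): on the plunger's upright axis at half height of its pull knob; moves with it. The knob is black, round, 31 mm in diameter, 22 mm tall, on a slim steel sleeve near the table's front corner (in nest_seat's axes x 85, y -100 mm); its middle is 34 mm above the table's top when the pin is in
- plunger_knob: the same knob; origin at the centre of its underside, 12 mm below knob_mid
- finished_cup: an identical cup, already stamped, standing mouth-down on the stand beside the first; the two may be either way round. Leave alone. Origin: centre of its rim plane, on the stand
- foil_roll: roll of foil, ring 48 mm in diameter and 50 mm tall, standing on the stand between and behind the cups. Leave alone. Origin: centre of its underside
- spray_can: amber spray can 52 mm in diameter, 160 mm tall, on the bench. Leave alone. Origin: centre of its underside
- wrench: 190 mm wrench lying on the bench. Leave alone
- die: brass die plate 70 x 50 x 11 mm on the bench. Leave alone
- card_holder: brown card holder 110 x 75 x 9 mm on the bench. Leave alone
- knife: black utility knife 155 mm long on the bench. Leave alone

How it is judged:
By the outcome, as a careful person would: the job done as asked, in the order asked, and still so for the second after the job is handed in, while the arm keeps its last pose, push and grip.
It also fails if it takes over 64 s, if anything falls off the work surface, if the arm or the gripper's body presses on something with over 40 N, if the wrist force passes 120 N, or if a joint passes its speed limit or range.

## Working session

There is one attempt and no reset: what is moved stays moved. The work goes in short steps, each a Python script; the robot and the scene stay as the last script left them, time stands still between calls to the robot, and variables do not carry over. Pictures are saved under pics/ and viewed, at most 10 in all, crops included, and the job is handed in when it is done.

```bash
mkdir -p pics; ls; python3 - <<'E'
from plant import robot
import cv2,numpy as np
print(robot.nose_length, robot.sense())
for n in("scene","top"):
    f=robot.grab_frame(n); cv2.imwrite(f"pics/{n}0.png",f["image"][:,:,::-1]); np.savez(f"{n}0.npz",**f)
    print(n,f["fx"],f["cx"],f["cy"],f["R"],f["t"],-f["R"].T@f["t"])
E
```

```text
pics
0.011 {'t': 0.0, 'joint_pos': array([-1.27291841,  0.46942868, -0.04863342,  1.53370281,  0.02408243,
        1.14097906, -0.08227846]), 'joint_velocities': array([ 9.15978258e-05,  3.60733890e-04,  1.43451219e-03, -1.02841266e-03,
       -1.77633167e-04, -8.24616120e-04,  4.48949098e-06]), 'effort': array([-2.06032296e-04, -5.10306895e+01, -4.66042792e-02, -2.37713867e+01,
        1.06885287e-02,  7.52607593e-03,  5.44441590e-06]), 'tcp_pos': array([0.21645215, 0.63875888, 0.24126635]), 'tcp_rot': array([-3.13965989e+00,  3.73996292e-05,  2.81489513e+00]), 'wrist_force': array([-0.1493959 , -0.11352963,  0.98213454]), 'torque': array([0.03206552, 0.01532674, 0.03361642]), 'gripper_force': 0.0, 'opening': 1.0015473476102756}
scene 438.73552375344104 246.54082108960895 194.47446894759574 [[-0.80910545  0.58765634 -0.00289795]
 [ 0.45681936  0.62584717 -0.63216406]
 [-0.36968154 -0.51281123 -0.77482914]] [ 0.46607001 -0.08837261  1.74350439] [1.0620115  0.67550738 1.29640268]
top 398.2129164213629 252.6138171867087 189.10179605650484 [[ 0.00712815 -0.99984309 -0.01621686]
 [-0.98499092 -0.00422353 -0.17255449]
 [ 0.17245893  0.01720345 -0.98486647]] [-0.09796208  0.54508757  1.13999623] [ 0.34100207 -0.11525638  1.21521273]
```

View pics/scene0.png

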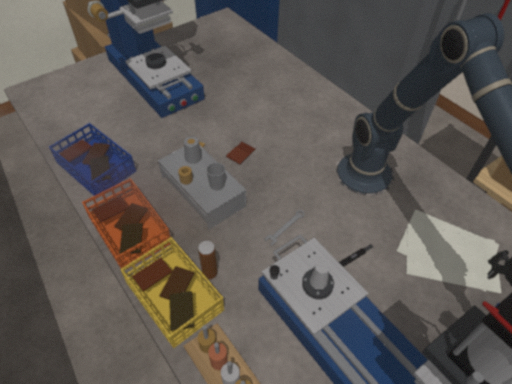

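View pics/top0.png

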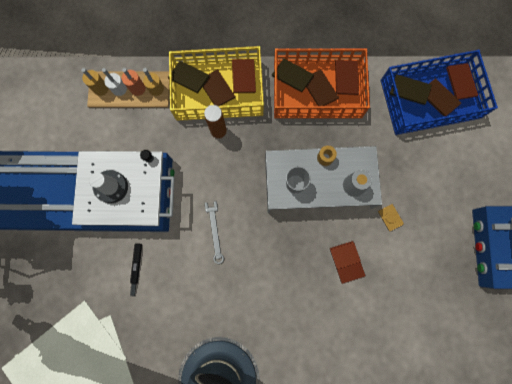

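The top view shows the open cup at about (298,180), the finished cup at (361,181) and the foil at (327,155). The mandrel is at (110,186) and the black knob at (146,156). In the scene view the open cup is at (216,175), the mandrel at (319,280) and the knob at (275,271). Next I'll measure them.

```bash
cat > h.py <<'E'
import numpy as np,cv2
from scipy.optimize import least_squares
def load(n): return dict(np.load(n))
def cloud(f):
    d=f["range_z"];v,u=np.indices(d.shape)
    c=np.stack([(u-f["cx"])/f["fx"]*d,(v-f["cy"])/f["fy"]*d,d],-1)
    P=(c-f["t"])@f["R"]; P[d<=0]=np.nan
    return P
def ray(f,u,v):
    d=f["R"].T@np.array([(u-f["cx"])/f["fx"],(v-f["cy"])/f["fy"],1.]); return -f["R"].T@f["t"],d
def onplane(f,u,v,z):
    o,d=ray(f,u,v); return o+d*(z-o[2])/d[2]
def tri(fa,a,fb,b):
    (o,d),(p,e)=ray(fa,*a),ray(fb,*b)
    s=np.linalg.lstsq(np.c_[d,-e],p-o,rcond=None)[0]
    A,B=o+d*s[0],p+e*s[1]; return (A+B)/2,np.linalg.norm(A-B)
def circ(P):
    r=least_squares(lambda q:np.hypot(P[:,0]-q[0],P[:,1]-q[1])-q[2],[*P[:,:2].mean(0),.03],loss="soft_l1",f_scale=.002); return r.x
E
python3 - <<'E'
from h import *
T=load("top0.npz");S=load("scene0.npz")
guess={"cup":(298,176),"fin":(361,176),"foil":(327,155),"mand":(115,183),"knob":(146,155),"table":(90,215),"stand":(330,185),"can":(214,113)}
PT,PS=cloud(T),cloud(S)
for k,(u,v) in guess.items():
    print(k,np.round(PT[v,u],3))
for k,(u,v) in {"cup":(216,168),"fin":(192,142),"mand":(319,270),"knob":(275,269),"stand":(200,195)}.items(): print("S",k,np.round(PS[v,u],3))
for n,P in(("T",PT),("S",PS)):
    p=P[np.isfinite(P[...,2])]
    def sel(c,r,z0,z1): return p[(np.hypot(p[:,0]-c[0],p[:,1]-c[1])<r)&(p[:,2]>z0)&(p[:,2]<z1)]
    for k in("cup","fin","mand","knob","foil"):
        c=PT[guess[k][1],guess[k][0]]
        q=sel(c,.06,.125 if k in("cup","fin","foil") else .15,.4)
        print(n,k,len(q),"z95",np.round(np.percentile(q[:,2],[50,90,98]),4))
        zt=np.percentile(q[:,2],95)
        q=q[q[:,2]>zt-.008]; print("   top pts",len(q),"mean",np.round(q.mean(0),4),"bbox mid",np.round((q.max(0)+q.min(0))/2,4),"ext",np.round(np.ptp(q,axis=0),3),"circ",np.round(circ(q),4))
for n,f,b in(("T",T,[(60,140,200,240),(260,140,400,220)]),("S",S,[(240,230,380,340),(150,120,260,230)])):
    o=[cv2.resize(f["image"][y0:y1,x0:x1,::-1],(400,300),interpolation=cv2.INTER_CUBIC) for x0,y0,x1,y1 in b]
    (a:=cv2.hconcat(o)); globals()["i"+n]=a
cv2.imwrite("pics/crops.png",cv2.vconcat([iT,iS]))
E
```

```text
cup [ 0.574 -0.225  0.104]
fin [ 0.557 -0.382  0.186]
foil [ 0.637 -0.309  0.098]
mand [0.541 0.276 0.161]
knob [0.618 0.195 0.164]
table [0.458 0.355 0.122]
stand [ 0.55  -0.316  0.097]
can [0.742 0.013 0.156]
S cup [ 0.534 -0.241  0.156]
S fin [ 0.546 -0.378  0.183]
S mand [0.55  0.304 0.23 ]
S knob [0.618 0.201 0.159]
S stand [ 0.624 -0.212  0.098]
T cup 291 z95 [0.167  0.1843 0.1858]
   top pts 104 mean [ 0.5539 -0.2176  0.1829] bbox mid [ 0.5506 -0.2169  0.1825] ext [0.063 0.064 0.011] circ [ 0.5508 -0.2161  0.031 ]
T fin 496 z95 [0.1828 0.1867 0.188 ]
   top pts 333 mean [ 0.5479 -0.3818  0.1842] bbox mid [ 0.5488 -0.3825  0.1847] ext [0.051 0.053 0.01 ] circ [ 0.548  -0.3821  0.0192]
T mand 436 z95 [0.2137 0.2281 0.2297]
   top pts 195 mean [0.5354 0.2991 0.2266] bbox mid [0.5353 0.2996 0.2265] ext [0.039 0.039 0.011] circ [0.5356 0.2993 0.0142]
T knob 105 z95 [0.1621 0.1648 0.1666]
   top pts 93 mean [0.6192 0.1987 0.1626] bbox mid [0.6197 0.1986 0.1627] ext [0.029 0.028 0.01 ] circ [0.6193 0.1987 0.0106]
T foil 225 z95 [0.148  0.1511 0.1524]
   top pts 179 mean [ 0.6268 -0.3
[... 248 characters left out ...]
 [ 0.5514 -0.216   0.0307]
S fin 309 z95 [0.1713 0.1853 0.1874]
   top pts 126 mean [ 0.5494 -0.381   0.1838] bbox mid [ 0.549  -0.3816  0.1842] ext [0.053 0.055 0.011] circ [ 0.5494 -0.3805  0.0195]
S mand 399 z95 [0.2056 0.2281 0.2299]
   top pts 150 mean [0.5369 0.3005 0.2265] bbox mid [0.5356 0.3001 0.2281] ext [0.038 0.039 0.012] circ [0.5372 0.3007 0.0144]
S knob 88 z95 [0.1614 0.1651 0.1672]
   top pts 70 mean [0.6207 0.2008 0.1623] bbox mid [0.6203 0.1999 0.1631] ext [0.027 0.028 0.01 ] circ [0.6207 0.2008 0.0102]
S foil 161 z95 [0.1453 0.1508 0.1527]
   top pts 92 mean [ 0.628  -0.3012  0.1481] bbox mid [ 0.6286 -0.3023  0.1491] ext [0.045 0.051 0.01 ] circ [ 0.6273 -0.3017  0.0191]
```

View pics/crops.png

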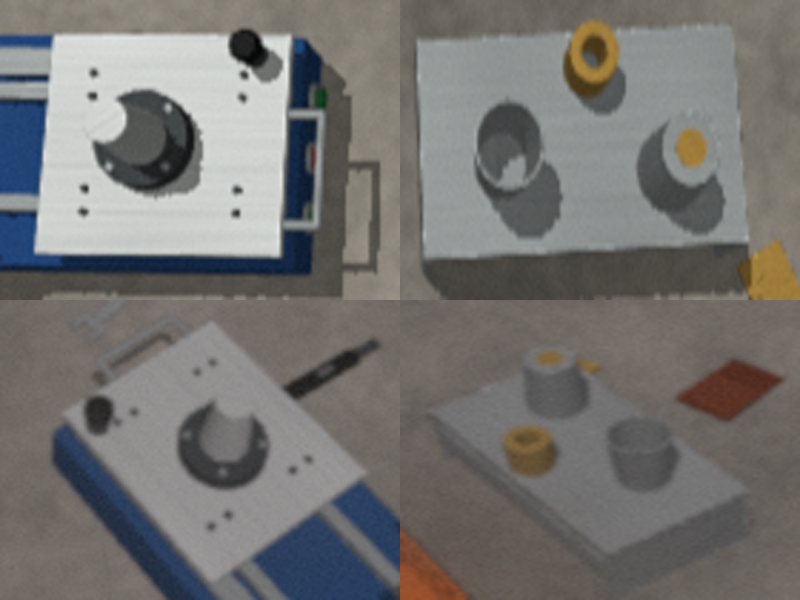

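The two views agree on all three: cup (0.551, -0.216) with its rim at z 0.185, mandrel (0.536, 0.300) with its top at 0.229, and knob (0.620, 0.200) with its top at 0.165. Next I'll check whether horizontal grasps are reachable.

```bash
cat >> h.py <<'E'
from scipy.spatial.transform import Rotation as Ro
def att(psi,s):  # horizontal tool along heading psi; tool x = s*up
    z=np.array([np.cos(psi),np.sin(psi),0]);x=np.array([0,0,s*1.]);y=np.cross(z,x)
    return Ro.from_matrix(np.c_[x,y,z]).as_euler("xyz")
E
python3 - <<'E'
from h import *
from plant import robot
C=np.array([.551,-.216,.155]);M=np.array([.536,.300,.177])
for nm,P,hs in(("cup",C,(0,.13)),("mand",M,(0,.11))):
  for deg in range(-60,91,15):
    for s in(1,-1):
      a=np.radians(deg);d=np.array([np.cos(a),np.sin(a),0])
      r=[]
      for p in(P+.012*d,P+.012*d+[0,0,hs[1]],P-.11*d+[0,0,0.0]):
        try:q=robot.inverse_kinematics(p,att(a,s))
        except Exception as e:q=None
        r.append(None if q is None else np.round(q,2).tolist())
      if any(r):print(nm,deg,s,r)
E
```

```text
cup -60 1 [[-0.17, 0.81, -0.0, 2.32, 1.92, 1.57, 1.59], [-0.04, 0.49, -0.16, 2.32, 1.92, 1.53, 1.91], [-0.35, 0.81, -0.15, 2.39, 1.63, 1.68, 1.53]]
cup -60 -1 [[-0.81, 1.07, 0.8, 2.35, 1.88, 0.93, -1.85], [-0.9, 0.73, 0.96, 2.37, 1.9, 0.93, -1.52], [-1.1, 1.06, 0.77, 2.43, 1.55, 0.91, -1.71]]
cup -45 1 [[-0.03, 0.81, -0.05, 2.44, 2.29, 1.67, 1.51], None, None]
cup -45 -1 [[-0.02, 0.81, -0.06, 2.44, 2.29, 1.68, -1.62], None, None]
cup 0 -1 [[1.43, 1.2, -1.04, 2.42, 3.68, 1.06, -0.73], None, None]
cup 15 1 [[0.27, 0.91, 0.52, 2.36, 3.99, 1.92, 1.35], [0.0, 0.69, 0.91, 2.39, 4.03, 1.85, 1.04], None]
cup 15 -1 [[1.51, 1.14, -1.0, 2.3, 4.15, 0.79, -1.13], [0.0, 0.69, 0.91, 2.39, 4.03, 1.85, -2.1], None]
cup 30 1 [None, None, [1.91, 1.32, -1.18, 2.15, -0.92, 0.56, 0.99]]
cup 30 -1 [None, None, [1.91, 1.32, -1.18, 2.15, -0.92, 0.56, -2.15]]
cup 45 1 [[1.61, 1.33, -1.18, 1.97, -0.77, 0.65, 0.8], [1.62, 1.05, -1.23, 1.98, -0.97, 0.76, 0.73], [1.6, 1.06, -0.81, 1.93, -0.96, 1.1, 0.97]]
cup 45 -1 [[1.61, 1.33, -1.18, 1.97, -0.77, 0.65, -2.35], [1.62, 1.05, -1.23, 1.98, -0.97, 0.76, -2.41], [1.6
[... 2691 characters left out ...]
0.56, 0.86, 0.52, 2.23, 4.18, 1.86, 1.28], [-0.83, 0.75, 0.91, 2.25, 4.16, 1.93, 0.99], [1.06, 1.4, -1.32, 2.21, -1.02, 0.35, 1.05]]
mand 75 -1 [[-0.56, 0.86, 0.52, 2.23, 4.18, 1.86, -1.86], [-0.83, 0.75, 0.91, 2.25, 4.16, 1.93, -2.15], [1.06, 1.4, -1.32, 2.21, -1.01, 0.35, -2.09]]
mand 90 1 [[0.7, 1.27, -1.18, 2.0, -1.0, 0.59, 0.95], [0.76, 1.12, -1.32, 2.0, -1.0, 0.6, 0.76], [0.83, 1.12, -0.99, 1.98, -0.95, 0.9, 0.92]]
mand 90 -1 [[0.7, 1.27, -1.18, 2.0, -1.0, 0.59, -2.19], [0.76, 1.12, -1.32, 2.0, -1.0, 0.6, -2.38], [0.83, 1.12, -0.99, 1.98, -0.95, 0.9, -2.22]]<sys>:0: UserWarning: Gimbal lock detected. Setting third angle to zero since it is not possible to uniquely determine all angles.
```

```bash
python3 -W ignore - <<'E'
from h import *
from plant import robot
C=np.array([.551,-.216,.155]);a=np.radians(-65);d=np.array([np.cos(a),np.sin(a),0])
A=att(a,1)
s=robot.sense(); p=s["tcp_pos"]
robot.goto([p[0]+.1,p[1]-.1,.42],s["tcp_rot"])
robot.goto(C-.11*d+[0,0,.2],A); print(np.round(robot.sense()["joint_pos"],2),robot.sense()["t"])
robot.move_straight(C-.11*d,vel=.15)
s=robot.sense();print(np.round(s["joint_pos"],2),s["t"],s["tcp_pos"]-(C-.11*d),s["wrist_force"])
f=robot.grab_frame("scene");g=robot.grab_frame("top")
cv2.imwrite("pics/pre.png",np.vstack([f["image"][60:350,100:500,::-1],g["image"][90:380,100:500,::-1]]))
E
```

```text
[-0.12  0.36 -0.43  2.28  1.57  1.74  2.09] 3.4167
[-0.18  0.84 -0.36  2.3   1.59  1.84  1.61] 4.9 [8.05355823e-05 3.26768477e-05 6.39530702e-04] [-0.13815645  0.98552367  0.14256051]
```

View pics/pre.png

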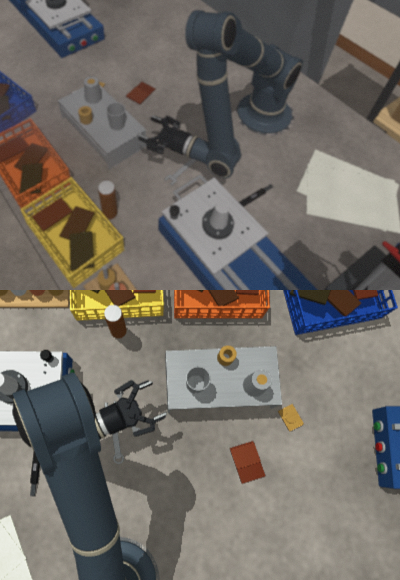

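The gripper is level and open, and it faces the cup, which sits at about (198,380) in the lower panel. The arm is clear of the table. Now for the grasp.

```bash
python3 -W ignore - <<'E'
from h import *
from plant import robot
C=np.array([.551,-.216,.155]);a=np.radians(-65);d=np.array([np.cos(a),np.sin(a),0])
hit=robot.move_straight(C+.012*d,vel=.1,contact_N=6); s=robot.sense();print(hit,s["tcp_pos"]-C-.012*d,s["wrist_force"])
if not hit:
    robot.grip(0,50); s=robot.sense();print(s["opening"],s["gripper_force"],s["wrist_force"],s["t"])
    if s["opening"]>.5:
        robot.move_straight(C+.012*d+[0,0,.22],vel=.15); s=robot.sense();print(s["opening"],s["wrist_force"],s["t"],np.round(s["joint_pos"],2))
        f=robot.grab_frame("scene");g=robot.grab_frame("top")
        np.savez("scene1.npz",**f);np.savez("top1.npz",**g)
        cv2.imwrite("pics/lift.png",np.vstack([f["image"][60:350,100:500,::-1],g["image"][90:380,100:500,::-1]]))
E
```

```text
False [ 0.0001017   0.00068722 -0.00017084] [ 0.76916766 -0.264681   -1.14293865]
0.7147976129834741 53.80258611403406 [-0.2720442   0.96991649 -0.09038573] 6.7167
0.7115901791969217 [-0.43386232 -0.59015443 -0.14795722] 8.3333 [ 0.04  0.33 -0.27  2.23  1.8   1.52  2.17]
```

View pics/lift.png

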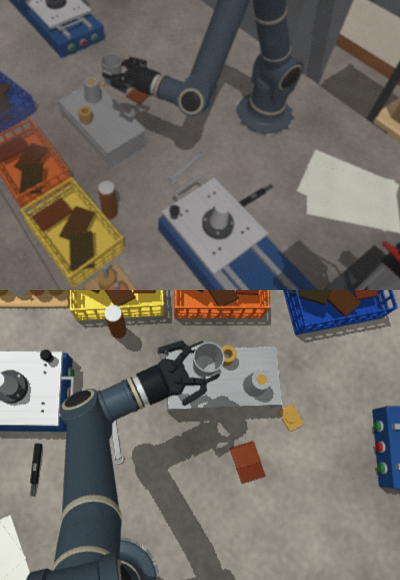

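The cup is held level and upright, and the other items on the stand haven't moved. I'll turn it over high up, then carry it to a spot above the mandrel and measure it there.

```bash
python3 -W ignore - <<'E'
from h import *
from plant import robot
s=robot.sense();p=s["tcp_pos"]
robot.goto(p+[0,.15,.05],att(np.radians(-50),-1)); s=robot.sense();print(np.round(s["joint_pos"],2),s["t"],s["opening"])
M=np.array([.536,.300]);a=np.radians(-30);d=np.array([np.cos(a),np.sin(a),0])
robot.goto(np.r_[M,.33]+.012*d,att(a,-1)); s=robot.sense();print(np.round(s["joint_pos"],2),s["t"],s["opening"],s["tcp_pos"])
f=robot.grab_frame("scene");g=robot.grab_frame("top")
np.savez("scene2.npz",**f);np.savez("top2.npz",**g)
for n,F in(("T",g),("S",f)):
    P=cloud(F);q=P[np.isfinite(P[...,2])]
    q=q[(np.hypot(q[:,0]-M[0],q[:,1]-M[1])<.04)&(q[:,2]>.372-.02)]
    z=np.median(q[:,2]);t=q[abs(q[:,2]-z)<.006]
    print(n,len(t),"base z",z,"mid",(t.max(0)+t.min(0))/2,"mean",t.mean(0),"ext",np.ptp(t,axis=0))
    # base tilt
    c=np.linalg.lstsq(np.c_[t[:,:2]-M,np.ones(len(t))],t[:,2],rcond=None)[0];print("slope",c)
cv2.imwrite("pics/above.png",np.vstack([f["image"][60:350,100:500,::-1],g["image"][90:380,0:400,::-1]]))
E
```

```text
[ 0.5   0.4  -1.17  2.23  1.87  1.79 -0.78] 10.925 0.7147238429575141
[-0.59  0.6  -0.62  2.02  1.7   1.88 -0.95] 12.3417 0.7101169972756828 [0.54686885 0.29279071 0.33020118]
T 498 base z 0.38318073115734524 mid [0.53828194 0.29628126 0.38309023] mean [0.53783384 0.29562379 0.38370343] ext [0.05338837 0.05273886 0.01130925]
slope [0.01583891 0.01966473 0.38376044]
S 331 base z 0.3826881727280968 mid [0.53833447 0.29736988 0.38259046] mean [0.53996931 0.29892454 0.3835928 ] ext [0.05479468 0.05485643 0.01155958]
slope [-0.01225087 -0.01890995  0.38362109]
```

View pics/above.png

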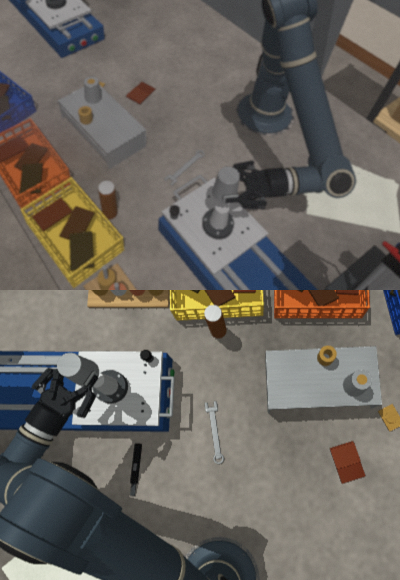

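The cup is inverted and level at about (72,365) in the lower panel. Its base is at z 0.3835 and it sits (+2.3, -3.2) mm off the mandrel axis. I'll correct that and lower it with contact sensing.

```bash
python3 -W ignore - <<'E'
from h import *
from plant import robot
p=robot.sense()["tcp_pos"]+[-.0023,.0032,0]
robot.move_straight(p,vel=.05)
h=robot.move_straight([p[0],p[1],.200],vel=.08,contact_N=6); s=robot.sense();print(h,s["tcp_pos"],s["wrist_force"],s["t"])
if not h:
    h=robot.move_straight([p[0],p[1],.170],vel=.02,contact_N=8); s=robot.sense();print(h,s["tcp_pos"],s["wrist_force"],s["torque"],s["t"],s["opening"])
f=robot.grab_frame("scene");g=robot.grab_frame("top")
for n,F in(("T",g),("S",f)):
    P=cloud(F);q=P[np.isfinite(P[...,2])]
    q=q[(np.hypot(q[:,0]-.536,q[:,1]-.3)<.04)&(q[:,2]>.215)]
    z=np.median(q[:,2]);t=q[abs(q[:,2]-z)<.006]
    print(n,len(t),"base z",z,"mid",(t.max(0)+t.min(0))/2)
E
```

```text
False [0.54480099 0.2956521  0.20050798] [-0.22945758  1.14058057 -0.69583525] 14.4667
True [0.54490459 0.29548595 0.17730833] [-1.60712372  0.94686166  3.71432272] [0.19951373 0.38878017 0.04835869] 15.5833 0.7105118402688614
T 355 base z 0.23055320881806748 mid [0.53559596 0.29999559 0.2304474 ]
S 278 base z 0.23015959153494023 mid [0.53652559 0.30009068 0.23013926]
```

```bash
python3 -W ignore - <<'E'
from h import *
from plant import robot
p=robot.sense()["tcp_pos"]
h=robot.move_straight(p-[0,0,.006],vel=.015,contact_N=12); s=robot.sense();print(h,s["tcp_pos"],s["wrist_force"],s["opening"])
robot.grip(.86); robot.sleep(.3);s=robot.sense();print(s["opening"],s["tcp_pos"],s["wrist_force"],s["t"])
f=robot.grab_frame("scene");g=robot.grab_frame("top")
for n,F in(("T",g),("S",f)):
    P=cloud(F);q=P[np.isfinite(P[...,2])]
    q=q[(np.hypot(q[:,0]-.536,q[:,1]-.3)<.04)&(q[:,2]>.215)]
    z=np.median(q[:,2]);t=q[abs(q[:,2]-z)<.006]
    print(n,len(t),"base z",z,"mid",(t.max(0)+t.min(0))/2)
cv2.imwrite("pics/seat.png",cv2.resize(np.hstack([f["image"][220:340,240:400,::-1],g["image"][130:250,40:200,::-1]]),None,fx=2.5,fy=2.5,interpolation=cv2.INTER_CUBIC))
E
```

```text
True [0.54501712 0.295465   0.17746092] [ 0.09323167 -0.06218471  3.00707693] 0.7136150458721905
0.8601940435972811 [0.5449565  0.29550297 0.17731581] [ 0.51593898 -0.04884679 -0.31053945] 16.5583
T 355 base z 0.2303768449769512 mid [0.53556935 0.29937363 0.23029147]
S 278 base z 0.23030351421680817 mid [0.53762722 0.30032188 0.22997999]
```

View pics/seat.png

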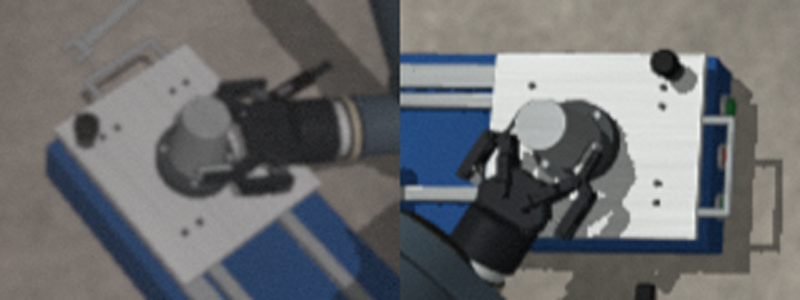

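The cup is seated: base at z 0.230 in both views and centred on the mandrel, and it didn't move when released. Next I'll back off and go to the knob.

```bash
python3 -W ignore - <<'E'
from h import *
from plant import robot
a=np.radians(-30);d=np.array([np.cos(a),np.sin(a),0])
robot.grip(1.0)
p=robot.sense()["tcp_pos"]
robot.move_straight(p-.13*d,vel=.12,contact_N=8)
p=robot.sense()["tcp_pos"]
robot.move_straight([p[0],p[1],.42],vel=.2)
K=np.array([.620,.200])
best=None
q0=robot.sense()["joint_pos"]
for yaw in np.radians(np.arange(-180,180,15)):
    q=robot.inverse_kinematics([*K,.40],[np.pi,0,yaw])
    if q is not None:
        y=Ro.from_euler("xyz",[np.pi,0,yaw]).as_matrix()[:,1]
        side=abs(y[:2]@np.array([-.64,.77]))
        c=abs(np.array(q)-q0).max()
        if side<.75 and (best is None or c<best[0]): best=(c,yaw,q)
print(best)
robot.goto([*K,.40],[np.pi,0,best[1]])
robot.grip(.65)
robot.move_straight([*K,.24],vel=.15)
s=robot.sense();print(s["t"],s["tcp_pos"],s["wrist_force"])
f=robot.grab_frame("scene");g=robot.grab_frame("top")
np.savez("scene3.npz",**f);np.savez("top3.npz",**g)
cv2.imwrite("pics/knob.png",np.vstack([f["image"][60:350,100:500,::-1],g["image"][90:380,0:400,::-1]]))
E
```

```text
(np.float64(1.3126205050685176), np.float64(1.5707963267948966), array([-0.05880213,  0.38400444, -0.46464119,  1.34163882,  0.16982243,
        1.45498851, -0.51365548]))
22.3583 [0.62058292 0.20035169 0.24116874] [-0.09865947  0.74688774 -0.62394627]
```

View pics/knob.png

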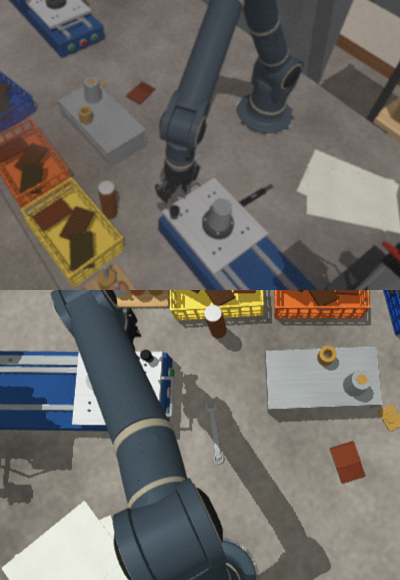

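The gripper is open above the knob, with its closing axis square to the slide. The cup still stands upright on the mandrel at (220,213) in the upper panel. I'll descend, grip the knob and pull.

```bash
python3 -W ignore - <<'E'
from h import *
from plant import robot
K=np.array([.620,.200])
h=robot.move_straight([*K,.146],vel=.06,contact_N=6); s=robot.sense();print(h,s["tcp_pos"],s["wrist_force"],s["t"])
if not h:
    robot.grip(0,90); robot.sleep(.2);s=robot.sense();print(s["opening"],s["gripper_force"],s["tcp_pos"],s["wrist_force"],s["torque"])
    z0=s["tcp_pos"][2];xy=s["tcp_pos"][:2]
    for dz in(.004,.008,.011,.013,.014):
        robot.move_straight([*K,z0+dz],vel=.02); s=robot.sense();print(dz,np.round(s["tcp_pos"]-[*K,z0],4),np.round(s["wrist_force"],1),round(s["opening"],3),s["t"])
E
```

```text
False [0.62023872 0.20008703 0.14644511] [-0.26145859 -0.34876079  0.27877964] 24.175
0.32714664637654256 88.61777250654995 [0.62072076 0.20007703 0.14679344] [ 0.98884844 -0.23289002  5.14683829] [-0.17698881 -0.23830535  0.03810456]
0.004 [ 0.0006 -0.      0.0021] [ 6.6  1.2 -8.4] 0.332 25.1333
0.008 [ 0.0006 -0.      0.0056] [ 6.7  2.9 -9.4] 0.326 25.4833
0.011 [ 0.0006 -0.0001  0.0083] [  8.1   3.  -11.4] 0.326 25.7833
0.013 [ 0.0006 -0.      0.0102] [  8.    3.1 -11.8] 0.328 26.0333
0.014 [ 0.0006 -0.      0.011 ] [  8.6   2.2 -11.5] 0.328 26.2833
```

```bash
python3 -W ignore - <<'E'
from h import *
from plant import robot
K=np.array([.620,.200]);z0=.14679
for dz in np.arange(.015,.024,.001):
    robot.move_straight([*K,z0+dz],vel=.02); robot.sleep(.1);s=robot.sense();print(round(dz,3),np.round(s["tcp_pos"]-[*K,z0],4),np.round(s["wrist_force"],1),round(s["opening"],3),round(s["t"],2))
    if s["wrist_force"][2]<-24: break
E
```

```text
0.015 [ 0.0006 -0.      0.0119] [  8.3   2.2 -13.2] 0.326 26.63
0.016 [ 0.0006 -0.      0.0128] [  7.6   3.7 -13.3] 0.324 26.98
0.017 [ 0.0006 -0.0001  0.0137] [  9.8   2.4 -12.9] 0.324 27.33
0.018 [ 0.0005 -0.      0.0142] [  9.    4.1 -16.6] 0.324 27.68
0.019 [ 0.0005 -0.      0.0142] [ 10.4   5.2 -20.9] 0.327 28.03
0.02 [ 0.0005 -0.0001  0.0143] [ 12.3   5.1 -24.8] 0.325 28.38
```

The pull hit the stop at 14.2 mm of lift, where the force climbs steeply. I'll check the scene, then hand the job in.

```bash
python3 -W ignore - <<'E'
from h import *
from plant import robot
robot.move_straight([.620,.200,.14679+.0193],vel=.02);robot.sleep(.6)
s=robot.sense();print(s["tcp_pos"],s["wrist_force"],s["opening"],s["gripper_force"],s["t"])
f=robot.grab_frame("scene");g=robot.grab_frame("top");S=load("scene0.npz")
P=cloud(f);q=P[np.isfinite(P[...,2])];q=q[(np.hypot(q[:,0]-.536,q[:,1]-.3)<.04)&(q[:,2]>.222)]
print("cup",len(q),(q.max(0)+q.min(0))/2,np.median(q[:,2]))
cv2.imwrite("pics/end.png",cv2.resize(np.hstack([S["image"][110:340,150:400,::-1],f["image"][110:340,150:400,::-1]]),None,fx=1.6,fy=1.6,interpolation=cv2.INTER_CUBIC))
E
```

```text
[0.62052669 0.19990416 0.16104718] [ 11.70840581   4.19485711 -21.73021922] 0.3246627839012542 91.7828800342977 29.2333
cup 291 [0.53701746 0.30019209 0.22944769] 0.23047519209720496
```

View pics/end.png

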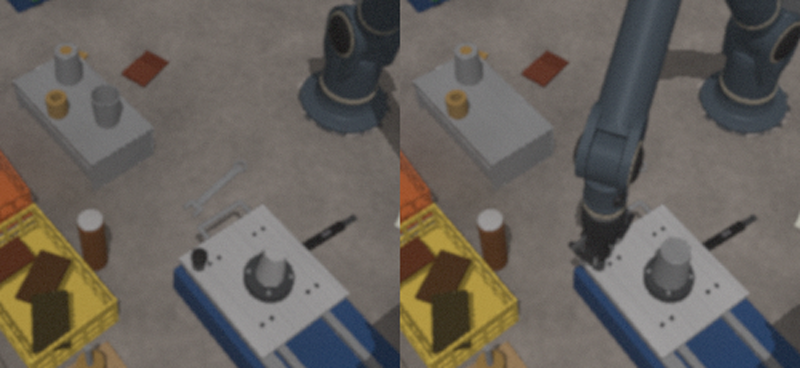

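The cup is seated at about (674,265), the table corners haven't moved, nothing else is disturbed, and the knob is held at its stop. I'm handing the job in.

```bash
python3 -c "
from plant import robot
print(robot.close_job())"
```

```text
the job is handed in; nothing more can be done
None
```

The cup is seated mouth-down on the mandrel and the plunger knob is held fully out (about 14 mm of lift, against its stop); the table and the other things show no movement in the camera check, and I handed the job in after about 29 s; no verdict came back.

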